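Zero the gauge, then press and turn the levelling foot until the shelf is level

ROBOT

A 6-joint arm with a two-finger parallel gripper is mounted at the origin on a cart in front of the work surface, level with it; the furniture and walls round the work are solid. World frame = base frame: x ahead of the robot, y to its left, z up, the work surface at z = 0. Lengths are in m, angles in rad, forces in N, time in s.
With the tool pointing down it reaches from about 0.15 to 0.775 m from the base axis. Payload 6.1 kg.
Tool frame: the origin (TCP) lies at the very end of the fingers, on their centre line; the grasp point (between the pads) lies 19 mm behind it; z points along the fingers, y is the line along which they close (so a half turn about z gives the same grasp; the last joint's range is limited). The gripper opens to 85 mm and grips with 20 to 120 N. Pads are 22 mm wide; open, the fingers measure 114 mm over their backs; the gripper's body (76 mm by 85 mm) begins 54 mm behind the grasp point. The pads swing forward as they close: fully open they stand 13 mm farther back than shut.
Start: joints at [-1.298, 0.126, -0.04, 1.405, 0, 1.571], TCP at [0.141, -0.506, 0.231] pointing down, gripper open.
Joint ranges: [-2.72, 2.72], [-0.95, 1.95], [-1.27, 1.35], [-1.78, 2.02], [-1.46, 1.47], [-3.14, 3.14]. Speed limits (rad/s): [2.39, 2.39, 3.01, 3.14, 3.14, 3.14].

INTERFACE

Orientations are given as [roll, pitch, yaw] about the fixed x, y, z axes, in that order (R = Rz(yaw) Ry(pitch) Rx(roll)).
In Python, from plant import manip gives the robot as it stands.
- The arm moves only by the shell command python3 -m crank 'ROWS'. ROWS is JSON, a list of rows, each a list of 5 numbers: the shift along the tool's x, y, z in m, then the turn about the tool's z in rad, then the closure in counts, from 0 (fully open) to 255 (shut). In form: [[x, y, z, spin, fingers], ...]. A call has 1 to 12 rows; each row shifts and turns the commanded pose from where the row before left it, along the tool's axes as they then stand; what a row does not reach is not made up. A row lasts 1/12 s, in which the tool goes at most 41.7 mm and 7.16 degrees, less where a joint would pass 70% of its speed; a pose out of reach is approached as far as the arm can. A call with a gripper value outside its range is refused whole. The fingers move at their own pace and stop on an object; the grip force is fixed at half the most. Time passes only in rows, so rows that do not move let the fingers close. It gives the time, the measured TCP pose, the force, the opening and the grip force at its end, in the units of the state.
- manip.read_state(): the state, without advancing time (a new reading comes with each control period).
- manip.capture(name): name is "side" or "top" or "wrist"; returns the picture (400x640x3 uint8, red, green, blue); there is no depth.
- manip.camera_model(name): a dict with "fov_y" (degrees; the focal length in pixels is half the picture's height over the tangent of half this angle, whatever the lens; pixels are square), "cx", "cy" (the principal point, pixels), "origin" and "attitude" of the camera in the world. Camera axes: x right, y up, looking along -z (the intrinsics and any distortion apply to the point x, -y, -z); pixel columns grow to the right and rows downward; lengths in m; the calibration is good to about 2 mm. A picture is of the moment at which its call begins: read the wrist's pose just before it. camera_model takes no time and is no camera call; for the wrist camera it gives the pose at the moment of the call.
- manip.hand_in(): hands the job in; it is judged then, once.
The state is a dict: "time_s": time; "q": joint angles; "qvel": joint speeds; "effort": joint torques, N m; "eef_pos": TCP position; "tcp_rot": TCP orientation; "force": force on the tool from outside, world axes, zero at the start; "ft_torque": the same for the moment, N m; "width": opening from 0.0 (shut) to 1.0 (fully open); "grip_force": force on a finger pad.
Only numpy, scipy, OpenCV 4.12 (cv2) and the standard library are available. Lean on these libraries where they do the work, as an engineer would, in place of code of your own. Each camera call takes 0.05 s, during which the arm holds its last target. There are 200 camera calls.

TASK

Take the blue screwdriver from the little rack, push the recessed red zero button of the grey gauge fully in with its tip, and stand the screwdriver back in its hole in the rack. Only then grip the orange knob of the levelling foot, press that end of the sprung shelf firmly down to its stop and turn the knob until the bubble of the spirit level stands midway between the two black lines. Finish while still gripping the knob and pressing the shelf down, with the bubble centred; do not let go, and leave the other things alone.

Things in the scene. Friction and masses are not known exactly. Their poses are not given: they have to be found in the camera images.
- blue_driver_mid (a point): Middle of the blue handle of the slim screwdriver (152 mm long overall) that stands upright, tip down, in one of the two rack holes (either one). The handle is about 18 mm thick (firm to grip over 14 mm), from 33 mm below to 35 mm above this point, with a 22 mm collar 33 to 45 mm below it that rests on the rack. Own z axis along the shaft, up. The tip of the shaft (6 mm thick) is 115 mm below this point. About 85 g. Standing in the rack this point is 125 mm above the bench.
- orange_driver_mid (a point): The same point of the screwdriver with the orange and black handle, in the rack's other hole, 56 mm away; leave it alone.
- driver_rack: Fixed wooden rack, 110 (own x) x 50 (own y) x 80 mm high; origin at the centre of its underside. Two 14 mm holes through its top board, 28 mm either side of the centre along own x.
- hole_a (a point): Centre of the mouth of the rack's hole on the -x side (own frame of the rack), 80 mm above the bench.
- hole_b (a point): Centre of the mouth of the rack's hole on the +x side, 80 mm above the bench.
- zero_top (a point): Centre of the top of the red zero button, 14 mm across, in the bottom of an 18 mm round recess in the flat top of the grey gauge box (50 x 60 x 42 mm, its top 54 mm above the bench and 6 mm above this point). The recess is too narrow for fingers. Fully in takes about 3 N.
- zero (a joint): How far the zero button is pressed, m: 0 out, 0.004 fully in; it springs back. It counts as pressed from 0.003.
- stand: Fixed foundation of the levelling stand, a dark steel plate 100 (own x) x 400 (own y) mm; origin at bench height. Along own y: shelf hinge at +140 mm (45 mm high), levelling foot at -90 mm, gauge box at -198 mm. Own x and y lie level; its yaw is up to 0.25 rad from the world's.
- foot_grip (a point): Point on the axis of the levelling foot, half-way up the orange bar of its knob. The bar is 14 mm thick (own x) x 44 mm long (own y) x 28 mm high, top 14 mm above this point; it stands on a round black flange of 26 mm radius whose upper face is 14 mm below this point and on which fingertips can push down. At the start this point is about 80 mm above the bench and the bar lies along the stand's own y. The point turns with the knob.
- foot (a joint): Turn of the levelling foot's knob, rad; 0 at the start, grows clockwise seen from above, stops at -0.8 and 2.2. Clockwise raises the foot end of the shelf (about 1.4 mm at the knob per rad) and moves the bubble towards the foot, about 20 mm per rad. With the shelf pressed down the bubble needs some 0.5 to 1.3 rad clockwise. The thread is stiff (about 0.1 N m) and stays where it is left.
- yoke (a joint): How far the foot end of the shelf is pressed down, rad about its hinge: 0 sprung up (start), 0.025 on its stop, which is about 6 mm down at the knob. The spring takes about 6 N at the knob to begin and 12 N to reach the stop; it springs up when let go. 0.0215 and more counts as down.
- bubble (a joint): Offset of the bubble from the middle between the black lines, m, positive towards the levelling foot; ends of travel -0.030 and 0.030. Follows the tilt within about a second. While the shelf is sprung up the bubble lies at the foot end; pressed down, it runs to the hinge side until the foot is turned.
- vial (a point): Top middle of the green vial of the yellow spirit level fixed along the shelf (own y along the vial, the foot lies to -y, 152 mm away). The pale bubble is 24 mm long, visible on top of the vial; the two black lines, rings round the vial, are 17.5 mm either side of this point, so that the centred bubble fits between them with about 4.5 mm to spare at either end.
- tape_measure: Yellow tape measure, 64 x 84 x 35 mm, loose bystander.
- hammer: Hammer, 96 x 267 x 27 mm, loose bystander.
- sanding_block: Brown sanding block, 62 x 101 x 28 mm, loose bystander.
- bolt: Loose bolt, 15 x 46 x 13 mm, bystander.
Mind the look-alikes: they are no part of the job. What is shaped like the part that bears blue_driver_mid but purple is not meant.

How it is judged:
By the outcome, as a careful person would: the job done as asked, in the order asked, and still so for the second after the job is handed in, while the arm keeps its last pose, push and grip.
It also fails if it takes over 72 s, if anything falls off the work surface, if the arm or the gripper's body presses on something with over 40 N, if the wrist force passes 120 N, or if a joint passes its speed limit or range.

## Working session

There is one attempt and no reset: what is moved stays moved. The work goes in short steps, Python scripts to look and compute and a shell command to move; the robot and the scene stay as the last step left them, time stands still between calls to the robot, and variables do not carry over. Pictures are saved under pics/ and viewed, at most 10 in all, crops included, and the job is handed in when it is done.

```bash
mkdir -p pics; ls
python3 - <<'E'
from plant import manip
import cv2,numpy as np
print(manip.read_state())
for n in ("side","top","wrist"):
    m=manip.camera_model(n); print(n,m)
    cv2.imwrite(f"pics/{n}0.png",manip.capture(n)[:,:,::-1])
E
```

```text
pics
{'time_s': 0.0, 'q': array([-1.29801185e+00,  1.26397422e-01, -4.05709008e-02,  1.40538847e+00,
        1.63032784e-05,  1.57079694e+00]), 'qvel': array([-2.34765380e-05,  3.00092873e-04,  5.21276794e-04, -1.58371097e-03,
        7.44939124e-04, -1.59895641e-04]), 'effort': array([-4.93512314e-03, -4.35905671e+01,  3.52929032e+01,  1.70883554e-02,
       -2.19102171e-04,  1.52050138e-06]), 'eef_pos': array([ 0.1413432 , -0.50521557,  0.23053631]), 'tcp_rot': array([-3.14003219e+00, -1.63023070e-05,  2.72783837e-01]), 'force': array([-0.28217144,  0.08173376,  1.04862125]), 'ft_torque': array([ 0.00069054,  0.02767336, -0.01045299]), 'grip_force': 0.0, 'width': 0.9971219777713123}
side {'fov_y': 56.474438988483826, 'cx': 322.2539268601501, 'cy': 198.63008493677347, 'origin': array([ 0.5039781 , -0.91478028,  0.61624183]), 'attitude': array([ 1.06246537, -0.00491568,  0.02367233])}
top {'fov_y': 52.88149038607591, 'cx': 324.73347265760356, 'cy': 193.14423367159105, 'origin': array([0.27241626, 0.01351652, 1.33077006]), 'attitude': array([ 0.17422526,  0.0068115 , -1.58040484])}
wrist {'fov_y': 62.80825897364287, 'cx': 318.2643976708601, 'cy': 200.20498587447116, 'origin': array([ 0.22280991, -0.48139447,  0.37472136]), 'attitude': array([-3.34869535e-01,  9.05184778e-04, -1.29765266e+00])}
```

View pics/top0.png

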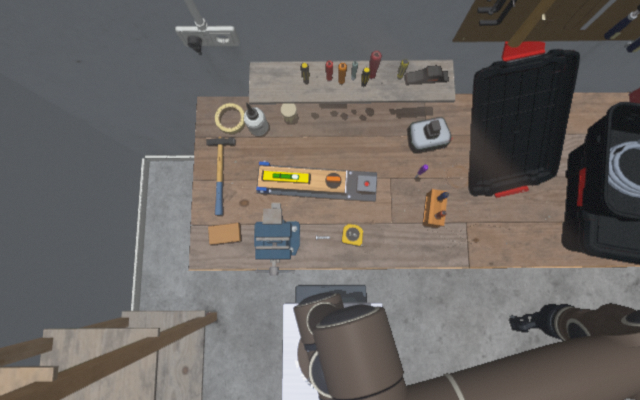

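View pics/side0.png

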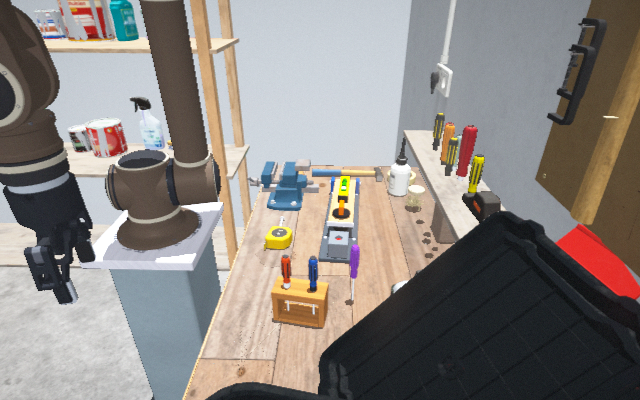

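The side view shows a blue driver at (313,272) and an orange/black one at (286,268) in the rack. A purple look-alike stands outside it at (354,260). In the top view the knob is at (333,181), the gauge button at (367,183) and the vial at (286,177). The driver I want is the blue one in the rack; I'll confirm it in a crop and measure by casting rays.

```bash
cat > h.py <<'E'
import numpy as np,cv2
from scipy.spatial.transform import Rotation as R
from plant import manip
def ray(m,u,v):
    f=200/np.tan(np.radians(m['fov_y'])/2)
    d=np.array([(u-m['cx'])/f,-(v-m['cy'])/f,-1])
    return np.array(m['origin']),R.from_euler('xyz',m['attitude']).apply(d)
def onz(m,u,v,z):
    o,d=ray(m,u,v); return o+d*(z-o[2])/d[2]
def proj(m,P):
    f=200/np.tan(np.radians(m['fov_y'])/2)
    c=R.from_euler('xyz',m['attitude']).inv().apply(np.array(P)-m['origin'])
    return m['cx']+f*c[0]/-c[2], m['cy']-f*c[1]/-c[2]
def two(r1,r2):
    A=np.array([r1[1],-r2[1]]).T; s=np.linalg.lstsq(A,r2[0]-r1[0],rcond=None)[0]
    p,q=r1[0]+s[0]*r1[1],r2[0]+s[1]*r2[1]; return (p+q)/2,np.linalg.norm(p-q)
def hsv(im): return cv2.cvtColor(im,cv2.COLOR_RGB2HSV)
def blobs(im,lo,hi,box=None,amin=6):
    k=cv2.inRange(hsv(im),lo,hi)
    if box: z=np.zeros_like(k); x0,y0,x1,y1=box; z[y0:y1,x0:x1]=k[y0:y1,x0:x1]; k=z
    n,l,s,c=cv2.connectedComponentsWithStats(k)
    return [(c[i].round(1).tolist(),s[i].tolist()) for i in range(1,n) if s[i,4]>=amin]
E
python3 - <<'E'
from h import *
S=cv2.imread('pics/side0.png')[:,:,::-1].copy();T=cv2.imread('pics/top0.png')[:,:,::-1].copy()
a=cv2.resize(S[160:340,250:390],None,fx=3,fy=3,interpolation=cv2.INTER_CUBIC)
b=cv2.resize(T[150:240,350:460],(380,311),interpolation=cv2.INTER_CUBIC)
w=np.zeros((540,800,3),np.uint8);w[:540,:420]=a;w[:311,420:]=b
cv2.imwrite('pics/crop1.png',w[:,:,::-1])
ms,mt=manip.camera_model('side'),manip.camera_model('top')
print(mt.keys())
print('blue side',blobs(S,(105,120,40),(128,255,255),(300,240,330,300)))
print('orange knob side',blobs(S,(5,150,120),(18,255,255),(325,190,355,225)))
print('knob top',blobs(T,(5,150,120),(18,255,255),(318,168,350,195)))
print('red top',blobs(T,(170,100,60),(180,255,255),(355,170,380,195)),blobs(T,(0,100,60),(5,255,255),(355,170,380,195)))
print('red side',blobs(S,(170,80,60),(180,255,255),(325,225,355,255)),blobs(S,(0,80,60),(5,255,255),(325,225,355,255)))
print('green top',blobs(T,(35,100,60),(80,255,255),(250,160,350,195)))
for n,u,v,z in [('knob',333,181,.094),('btn',367,183,.048),('vial',286,177,.08),('rack',435,208,.08),('blue?',441,196,.15),('or?',440,214,.15)]: print(n,onz(mt,u,v,z).round(3))
print(onz(ms,313,290,.08).round(3))
E
```

```text
dict_keys(['fov_y', 'cx', 'cy', 'origin', 'attitude'])
blue side [([312.5, 271.6], [309, 259, 8, 28, 165])]
orange knob side [([340.6, 210.6], [338, 207, 6, 8, 46])]
knob top [([332.8, 178.1], [327, 176, 13, 5, 62])]
red top [] [([366.4, 183.4], [365, 182, 4, 4, 15])]
red side [] [([337.7, 238.4], [336, 238, 4, 2, 7])]
green top [([282.0, 175.7], [273, 173, 19, 6, 82])]
knob [ 0.529 -0.006  0.094]
btn [ 0.53  -0.118  0.048]
vial [0.546 0.143 0.08 ]
rack [ 0.442 -0.325  0.08 ]
blue? [ 0.468 -0.326  0.15 ]
or? [ 0.414 -0.32   0.15 ]
[ 0.474 -0.339  0.08 ]
```

View pics/crop1.png

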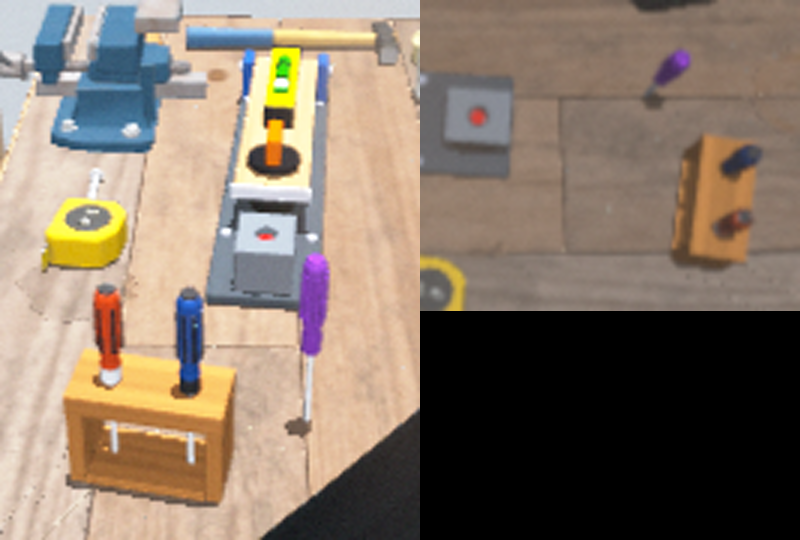

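The crop confirms it: the blue driver is in the rack's far (+x) hole, at side (313,272). The orange one is the red-looking driver at (286,268), and the purple one stands apart at (354,260), so neither is touched. Next I triangulate the points.

Run:
```python
from h import *
ms,mt=manip.camera_model('side'),manip.camera_model('top')
for n,a,b in [('bluecap',(313.3,257),(444.5,194.5)),('orcap',(286,256),(443.5,212.5)),('btn',(338,238.5),(366.6,183.4)),('purplecap',(355,246),(426.5,166)),('knobtop',(341,205.5),(333,180.5)),('vial',(345,186),(286,177))]:
    p,e=two(ray(ms,*a),ray(mt,*b)); print(n,p.round(4),round(e,4))
```

```text
bluecap [ 0.4728 -0.3332  0.1603] 0.0043
orcap [ 0.4191 -0.3278  0.1575] 0.0029
btn [ 0.5285 -0.1158  0.0525] 0.0009
purplecap [ 0.5591 -0.2865  0.1548] 0.0005
knobtop [ 0.5348 -0.0063  0.088 ] 0.0065
vial [0.551  0.1437 0.073 ] 0.0065
```

```bash
python3 -m crank '[[0,0,0,0.0925,0],[0,0,0,0.0925,0],[0,0,0,0.0925,0],[0,0,0,0.0925,0]]'; python3 -m crank '[[0.02,-0.0134,0,0,0],[0.027,-0.018,0,0,0],[0.027,-0.018,0,0,0],[0.027,-0.018,0,0,0],[0.027,-0.018,0,0,0],[0.027,-0.018,0,0,0],[0.027,-0.018,0,0,0],[0.027,-0.018,0,0,0],[0.027,-0.018,0,0,0],[0.027,-0.018,0,0,0],[0.027,-0.018,0,0,0],[0.015,-0.011,0,0,0]]'; python3 -m crank '[[0,0,0,0,0],[0,0,0,0,0]]'
python3 - <<'E'
from h import *
m=manip.camera_model('wrist');im=manip.capture('wrist');print(m)
cv2.imwrite('pics/w1.png',im[:,:,::-1])
for p in [(.4728,-.3332,.16),(.4728,-.3332,.08)]: print(proj(m,p))
E
```

```text
time_s: 0.48
eef_pos: [0.1414, -0.5054, 0.231]
tcp_rot: [-3.141, 0.0, -0.102]
force: [-1.7, 0.0, -0.1]
width: 1.002
grip_force: 0.0
time_s: 1.48
eef_pos: [0.4673, -0.33, 0.2307]
tcp_rot: [-3.141, -0.0, -0.095]
force: [-0.4, -0.0, -0.7]
width: 1.002
grip_force: 0.0
time_s: 1.65
eef_pos: [0.4654, -0.331, 0.2306]
tcp_rot: [-3.141, 0.001, -0.095]
force: [-0.3, -0.8, -0.1]
width: 1.0
grip_force: 0.0
{'fov_y': 62.80825897364287, 'cx': 318.2643976708601, 'cy': 200.20498587447116, 'origin': array([ 0.54966797, -0.3379081 ,  0.37463456]), 'attitude': array([-3.35887878e-01, -4.29296160e-04, -1.66553089e+00])}
(np.float64(321.84488706472763), np.float64(202.96639734639774))
(np.float64(320.9168938142815), np.float64(173.82064683226704))
```

View pics/w1.png

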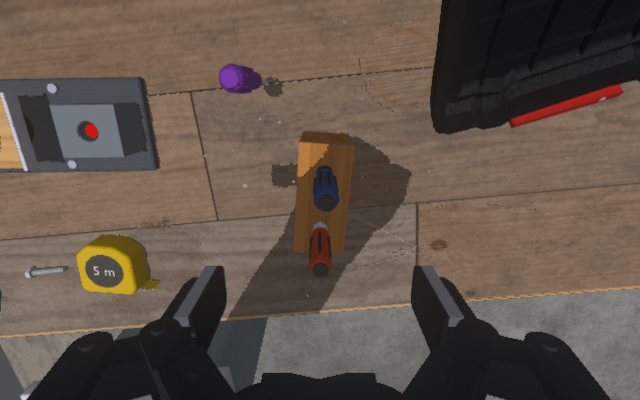

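The wrist view shows the blue cap at (326,202) with its collar near (321,173). The orange cap is at (320,269), the red button at (91,131), and the purple driver at (236,78) is well clear.

```bash
cat >> h.py <<'E'
def rel(P,s=None):
    s=s or manip.read_state(); return R.from_euler('xyz',s['tcp_rot']).inv().apply(np.array(P)-s['eef_pos']).round(4)
E
python3 - <<'E'
from h import *
m=manip.camera_model('wrist');im=cv2.imread('pics/w1.png')[:,:,::-1].copy()
b=onz(m,326,202,.16);o=onz(m,320,269,.16)
k=blobs(im,(0,150,100),(5,255,255),(70,110,120,150)); print(k,'btn',[onz(m,*c,.048) for c,_ in k])
print('blue',b,'or',o, np.linalg.norm(b-o), np.arctan2(*(b-o)[1::-1]))
bl=blobs(im,(105,100,20),(128,255,255),(300,150,350,225));print(bl)
print([onz(m,*p,.08).round(4) for p in [(302,133),(352,140),(343,255),(296,250)]])
print('rel',rel([b[0],b[1],.106]))
E
```

```text
[([91.1, 130.6], [85, 124, 13, 14, 142])] btn [array([ 0.52902351, -0.11235953,  0.048     ])]
blue [ 0.47244618 -0.33668528  0.16      ] or [ 0.41978635 -0.32750702  0.16      ] 0.0534537015280791 -0.17255984593388177
[([324.9, 188.1], [314, 169, 24, 38, 355])]
[array([ 0.5109, -0.3205,  0.08  ]), array([ 0.5005, -0.3644,  0.08  ]), array([ 0.3856, -0.3481,  0.08  ]), array([ 0.3958, -0.3014,  0.08  ])]
rel [0.0084 0.0044 0.1248]
```

```bash
python3 -m crank '[[0.0,0.0,0,0.07,0],[0.009,0.0046,0,0,0],[0,0,0.015,0,0],[0,0,0.02,0,0],[0,0,0.02,0,0],[0,0,0.02,0,0],[0,0,0.02,0,0],[0,0,0.015,0,0],[0,0,0.01,0,0],[0,0,0.004,0,0],[0,0,0,0,0],[0,0,0,0,0]]'; python3 -m crank '[[0,0,0,0,255],[0,0,0,0,255],[0,0,0,0,255],[0,0,0,0,255],[0,0,0,0,255],[0,0,0,0,255],[0,0,0,0,255],[0,0,0,0,255],[0,0,0,0,255],[0,0,0,0,255]]'
```

```text
time_s: 2.7
eef_pos: [0.4731, -0.3384, 0.108]
tcp_rot: [3.141, -0.001, -0.167]
force: [0.6, 0.7, 1.1]
width: 0.997
grip_force: 0.0
time_s: 3.53
eef_pos: [0.4731, -0.3378, 0.1076]
tcp_rot: [3.142, -0.0, -0.167]
force: [-0.1, 0.2, 4.2]
width: 0.154
grip_force: 58.4
```

```bash
python3 -m crank '[[0,0,-0.008,0,255],[0,0,-0.02,0,255],[0,0,-0.02,0,255],[0,0,-0.02,0,255],[0,0,-0.02,0,255],[0,0,-0.007,0,255],[0,0,0,0,255]]'; python3 -m crank '[[0.001,-0.01,0,0,255],[0.002,-0.022,0,0,255],[0.002,-0.026,0,0,255],[0.002,-0.026,0,0,255],[0.002,-0.026,0,0,255],[0.002,-0.026,0,0,255],[0.002,-0.026,0,0,255],[0.002,-0.026,0,0,255],[0.002,-0.022,0,0,255],[0.001,-0.015,0,0,255],[0,-0.005,0,0,255],[0,0,0,0,255]]'
python3 -m crank '[[0,0,0.01,0,255],[0,0,0.01,0,255],[0,0,0,0,255]]'
python3 - <<'E'
from h import *
for n in('wrist','side','top'):
    m=manip.camera_model(n);im=manip.capture(n);cv2.imwrite(f'pics/{n}2.png',im[:,:,::-1])
    s=manip.read_state();p=s['eef_pos'];print(n,proj(m,p-[0,0,.0976]),proj(m,(.529,-.113,.048)))
a=cv2.imread('pics/wrist2.png');b=cv2.imread('pics/side2.png')[120:260,270:410]
w=np.zeros((540,800,3),np.uint8);w[:400,:400]=a[:,120:520];w[:400,400:]=cv2.resize(b,(400,400),interpolation=cv2.INTER_CUBIC);cv2.imwrite('pics/c2.png',w)
E
```

```text
time_s: 4.12
eef_pos: [0.4737, -0.3384, 0.2043]
tcp_rot: [3.14, -0.003, -0.167]
force: [0.9, 0.1, -1.0]
width: 0.154
grip_force: 58.4
time_s: 5.12
eef_pos: [0.5284, -0.1124, 0.2008]
tcp_rot: [-3.141, 0.002, -0.165]
force: [0.4, -0.2, -0.7]
width: 0.154
grip_force: 58.5
time_s: 5.37
eef_pos: [0.5275, -0.1145, 0.1792]
tcp_rot: [3.142, 0.004, -0.168]
force: [-0.3, 0.5, -1.4]
width: 0.153
grip_force: 58.5
wrist (np.float64(319.5139834198233), np.float64(200.25438865600452)) (np.float64(317.2927434527053), np.float64(186.0402184869172))
side (np.float64(337.9956976677456), np.float64(228.37747291538975)) (np.float64(337.96868866690266), np.float64(239.34051744000953))
top (np.float64(367.1722249609323), np.float64(181.28051606254982)) (np.float64(365.58593180673614), np.float64(183.3989246907478))
```

View pics/c2.png

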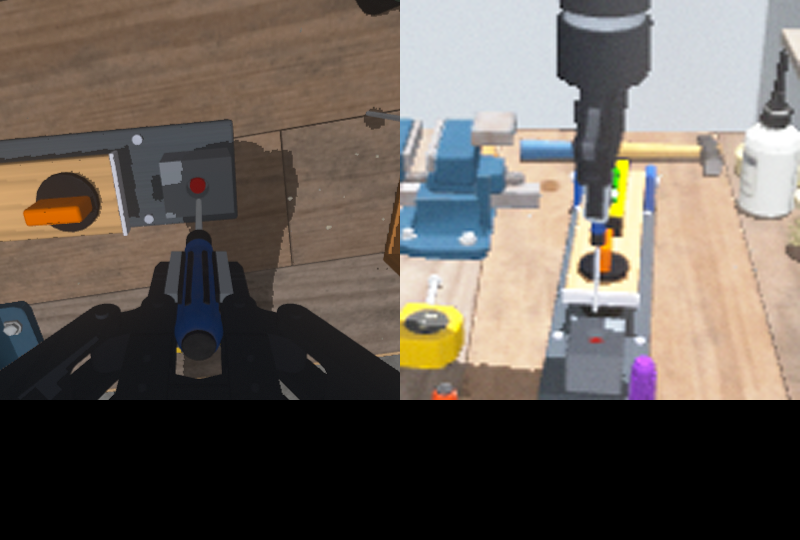

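The wrist crop shows the tip at about (198,197) just short of the red button at (197.5,185). In the side view both sit in column 339, so they are aligned within about 1 mm and I can press.

```bash
python3 -m crank '[[0.0008,-0.0012,0.005,0,255],[0,0,0.01,0,255],[0,0,0.01,0,255],[0,0,0.006,0,255],[0,0,0,0,255],[0,0,0,0,255]]'; python3 -m crank '[[0,0,0.003,0,255],[0,0,0.002,0,255],[0,0,0.001,0,255],[0,0,0,0,255]]';  python3 -m crank '[[0,0,0.001,0,255],[0,0,0,0,255],[0,0,0,0,255]]'
```

```text
time_s: 6.02
eef_pos: [0.5295, -0.1128, 0.1506]
tcp_rot: [-3.142, 0.001, -0.167]
force: [-0.7, 0.1, -1.0]
width: 0.154
grip_force: 58.5
time_s: 6.35
eef_pos: [0.5301, -0.1129, 0.1454]
tcp_rot: [-3.142, -0.0, -0.167]
force: [1.3, 0.7, -0.2]
width: 0.156
grip_force: 58.5
time_s: 6.6
eef_pos: [0.5301, -0.1129, 0.1445]
tcp_rot: [-3.142, -0.0, -0.167]
force: [1.0, 0.4, 0.9]
width: 0.151
grip_force: 58.5
```

```bash
python3 -m crank '[[0,0,0.001,0,255],[0,0,0.001,0,255],[0,0,0,0,255],[0,0,0,0,255]]';  python3 -m crank '[[0,0,0.001,0,255],[0,0,0,0,255],[0,0,0,0,255]]';python3 -m crank '[[0,0,0.001,0,255],[0,0,0,0,255],[0,0,0,0,255]]'
```

```text
time_s: 6.93
eef_pos: [0.5301, -0.1129, 0.1424]
tcp_rot: [-3.142, -0.0, -0.167]
force: [0.1, 0.0, 1.0]
width: 0.153
grip_force: 58.5
time_s: 7.18
eef_pos: [0.5301, -0.1129, 0.1414]
tcp_rot: [3.142, -0.0, -0.167]
force: [0.6, 0.1, 2.3]
width: 0.152
grip_force: 58.6
time_s: 7.43
eef_pos: [0.5303, -0.113, 0.141]
tcp_rot: [3.142, -0.001, -0.167]
force: [0.3, 0.1, 4.7]
width: 0.153
grip_force: 59.4
```

```bash
python3 -m crank '[[0,0,0.001,0,255],[0,0,0,0,255],[0,0,0,0,255]]';  python3 -m crank '[[0,0,0.001,0,255],[0,0,0,0,255],[0,0,0,0,255],[0,0,0,0,255]]'
```

```text
time_s: 7.68
eef_pos: [0.5305, -0.1131, 0.1408]
tcp_rot: [3.141, -0.002, -0.167]
force: [-1.6, 0.4, 9.1]
width: 0.151
grip_force: 59.8
time_s: 8.02
eef_pos: [0.5307, -0.1131, 0.1405]
tcp_rot: [3.141, -0.003, -0.167]
force: [-2.3, -0.1, 13.5]
width: 0.155
grip_force: 60.2
```

The force climbs steeply, reaching 13 N after about 4 mm of travel, with the tip height at 43–44 mm. So the button is fully in, and I take the driver back.

```bash
python3 -m crank '[[0,0,-0.01,0,255],[0,0,-0.02,0,255],[0,0,-0.02,0,255],[0,0,-0.012,0,255],[0,0,0,0,255]]'; python3 -m crank '[[-0.001,0.01,0,0,255],[-0.002,0.022,0,0,255],[-0.002,0.026,0,0,255],[-0.002,0.026,0,0,255],[-0.002,0.026,0,0,255],[-0.002,0.026,0,0,255],[-0.002,0.026,0,0,255],[-0.002,0.026,0,0,255],[-0.002,0.022,0,0,255],[-0.001,0.015,0,0,255],[-0.001,0.006,0,0,255],[0,0,0,0,255]]'
python3 -m crank '[[0,0,0,0,255],[0,0,0,0,255]]'
python3 - <<'E'
from h import *
print('rel',rel((.4735,-.3378,.1086)))
for n in('wrist','side'):
    m=manip.camera_model(n);im=manip.capture(n);cv2.imwrite(f'pics/{n}3.png',im[:,:,::-1])
    p=manip.read_state()['eef_pos'];print(n,proj(m,p-[0,0,.0976]),proj(m,(.4745,-.3375,.08)))
a=cv2.imread('pics/wrist3.png');b=cv2.imread('pics/side3.png')[200:340,250:390]
w=np.zeros((400,800,3),np.uint8);w[:400,:400]=cv2.resize(a[100:300,220:420],(400,400),interpolation=cv2.INTER_CUBIC);w[:400,400:]=cv2.resize(b,(400,400),interpolation=cv2.INTER_CUBIC);cv2.imwrite('pics/c3.png',w)
E
```

```text
time_s: 8.43
eef_pos: [0.5309, -0.1132, 0.2029]
tcp_rot: [3.141, -0.003, -0.167]
force: [0.1, 0.2, -1.4]
width: 0.149
grip_force: 58.4
time_s: 9.43
eef_pos: [0.4719, -0.3384, 0.1991]
tcp_rot: [-3.141, 0.002, -0.169]
force: [0.1, -0.4, -0.9]
width: 0.155
grip_force: 58.5
time_s: 9.6
eef_pos: [0.4729, -0.3366, 0.2001]
tcp_rot: [-3.141, 0.0, -0.166]
force: [0.2, -0.1, -0.7]
width: 0.15
grip_force: 58.5
rel [0.0008 0.0012 0.0915]
wrist (np.float64(319.45174949545645), np.float64(200.46398628487754)) (np.float64(320.2302816429164), np.float64(189.8709033779484))
side (np.float64(312.58193972501283), np.float64(280.8130785591107)) (np.float64(313.2846937562822), np.float64(289.64376223726623))
```

View pics/c3.png

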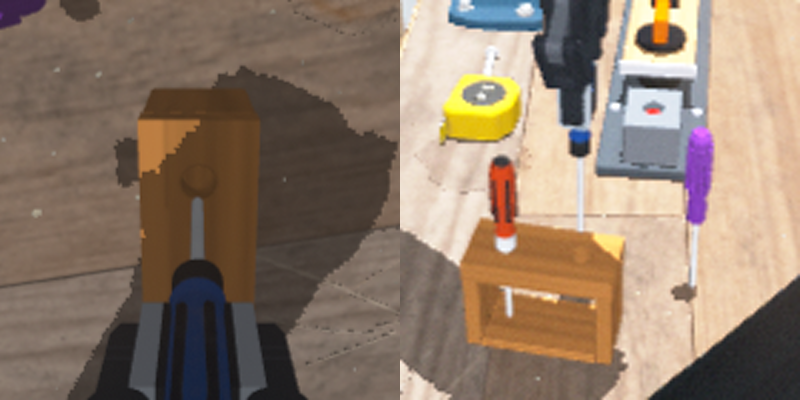

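The wrist crop shows the empty hole at full-frame (319.5,190), right under the tip. In the side view tip and hole share column 313, so I lower the driver.

```bash
python3 -m crank '[[0.0008,0.0008,0.01,0,255],[0,0,0.015,0,255],[0,0,0.015,0,255],[0,0,0.015,0,255],[0,0,0.015,0,255],[0,0,0.01,0,255],[0,0,0.008,0,255],[0,0,0.003,0,255],[0,0,0,0,255],[0,0,0,0,255]]'
```

```text
time_s: 10.53
eef_pos: [0.4737, -0.3385, 0.1098]
tcp_rot: [3.141, -0.001, -0.167]
force: [0.3, 0.3, -0.2]
width: 0.151
grip_force: 58.7
```

```bash
python3 -m crank '[[0,0,0.001,0,255],[0,0,0.0007,0,255],[0,0,0,0,255],[0,0,0,0,200],[0,0,0,0,150],[0,0,0,0,100],[0,0,0,0,50],[0,0,0,0,0],[0,0,0,0,0],[0,0,0,0,0],[0,0,0,0,0]]'; python3 -m crank '[[0,0,-0.01,0,0],[0,0,-0.02,0,0],[0,0,-0.03,0,0],[0,0,-0.03,0,0],[0,0,-0.02,0,0],[0,0,-0.01,0,0],[0,0,0,0,0]]'
python3 - <<'E'
from h import *
im=manip.capture('side');cv2.imwrite('pics/side4.png',im[:,:,::-1])
print(blobs(im,(105,120,40),(128,255,255),(300,230,330,300)))
im=manip.capture('top');cv2.imwrite('pics/top4.png',im[:,:,::-1])
E
```

```text
time_s: 11.45
eef_pos: [0.4735, -0.3385, 0.1076]
tcp_rot: [-3.142, -0.0, -0.167]
force: [-0.5, -0.7, -0.2]
width: 0.997
grip_force: 0.0
time_s: 12.03
eef_pos: [0.4744, -0.3391, 0.2307]
tcp_rot: [3.139, -0.004, -0.167]
force: [-0.6, 0.5, -0.0]
width: 0.997
grip_force: 0.0
[([312.7, 272.6], [309, 260, 8, 28, 171])]
```

The blue driver is back at side (312.7,272.6), practically where it started. Now to the levelling foot.

```bash
python3 -m crank '[[0.0005,-0.018,0,0,0],[0.0005,-0.03,0,0,0],[0.0005,-0.03,0,0,0],[0.0005,-0.03,0,0,0],[0.0005,-0.03,0,0,0],[0.0005,-0.03,0,0,0],[0.0005,-0.03,0,0,0],[0.0005,-0.03,0,0,0],[0.0005,-0.03,0,0,0],[0.0005,-0.03,0,0,0],[0.0005,-0.03,0,0,0],[0.0005,-0.022,0,0,0]]'
python3 -m crank '[[0,0,0,-0.12,0],[0,0,0,-0.12,0],[0,0,0,-0.12,0],[0,0,0,-0.12,0],[0,0,0,-0.12,0],[0,0,0,-0.12,0],[0,0,0,-0.12,0],[0,0,0,-0.12,0],[0,0,0,-0.12,0],[0,0,0,-0.12,0],[0,0,0,-0.12,0],[0,0,0,-0.12,0]]'
python3 -m crank '[[0,0,0,-0.12,0],[0,0,0,-0.12,0],[0,0,0.02,0,0],[0,0,0.02,0,0],[0,0,0.01,0,0],[0,0,0,0,0],[0,0,0,0,0]]'
python3 - <<'E'
from h import *
m=manip.camera_model('wrist');im=manip.capture('wrist');cv2.imwrite('pics/w5.png',im[:,:,::-1]);print(m['origin'],m['attitude'])
t=manip.capture('top');cv2.imwrite('pics/t5.png',t[:,:,::-1])
w=np.zeros((600,640,3),np.uint8);w[:400]=im;w[400:600,:]=cv2.resize(t[155:205,230:390],(640,200),interpolation=cv2.INTER_CUBIC)
cv2.imwrite('pics/c5.png',w[:,:,::-1]);print(manip.read_state()['eef_pos'],manip.read_state()['tcp_rot'])
k=cv2.inRange(hsv(im),(5,150,90),(20,255,255));c=max(cv2.findContours(k,0,2)[0],key=cv2.contourArea);print(cv2.minAreaRect(c),cv2.contourArea(c),cv2.boundingRect(c))
E
```

```text
time_s: 13.13
eef_pos: [0.5285, -0.0449, 0.2274]
tcp_rot: [-3.108, 0.002, -0.103]
force: [0.7, 0.1, -0.5]
width: 0.998
grip_force: 0.0
time_s: 14.13
eef_pos: [0.5286, -0.0467, 0.228]
tcp_rot: [-3.136, -0.033, 1.34]
force: [0.1, 0.5, 1.0]
width: 1.0
grip_force: 0.0
time_s: 14.72
eef_pos: [0.5285, -0.0446, 0.1782]
tcp_rot: [3.14, -0.033, 1.575]
force: [-0.1, 0.1, 0.4]
width: 0.997
grip_force: 0.0
[0.52779083 0.03648728 0.32509261] [-0.30162342 -0.00103471  0.00464322]
[ 0.52936481 -0.04455712  0.17956464] [ 3.13713118 -0.03274752  1.57559535]
((332.589111328125, 157.10891723632812), (20.298757553100586, 63.18486404418945), 5.710593223571777) 1160.5 (321, 126, 25, 63)
```

View pics/c5.png

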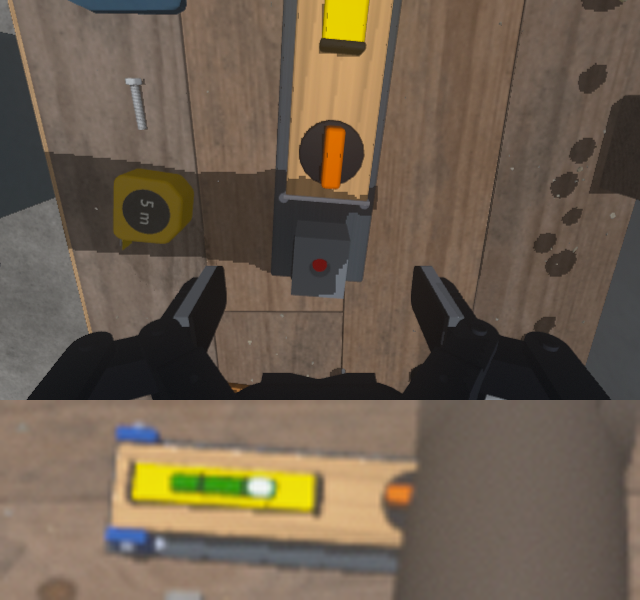

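The wrist view shows the orange bar around (333,157) on its black flange, running nearly straight up the image, with the button at (320,266). The top view shows the vial clear of the arm and the bubble at the foot end, at about (295,177). The move fell short and left a small tilt, so I'm checking the joints.

```bash
python3 -c "
from h import *
s=manip.read_state();print(s['q'].round(3),s['eef_pos'],s['tcp_rot'])
m=manip.camera_model('wrist')
for z in(.094,):
  a=onz(m,335.5,127,z);b=onz(m,331,189,.08);print('bar far top',a,onz(m,333,154,z))
im=cv2.imread('pics/w5.png')[:,:,::-1].copy()
print('btn',onz(m,319.5,266,.048))
# flange circle at (331.5,153) z~.066
k=cv2.inRange(cv2.cvtColor(im,cv2.COLOR_RGB2GRAY),0,45)[110:200,285:378]
print('dark',[np.mean(v)+o for v,o in zip(np.nonzero(k)[::-1],(285,110))], 'span',[ (v.min()+o,v.max()+o) for v,o in zip(np.nonzero(k)[::-1],(285,110))])
print('flange',onz(m,331.5,153,.066))
print('edges',onz(m,287,200,.03),onz(m,300,0,.03))
"; sed -n 1,5p h.py >/dev/null
```

```text
[-0.102  0.141 -0.135  1.293  0.033  1.464] [ 0.52936481 -0.04455712  0.17956464] [ 3.13713118 -0.03274752  1.57559535]
bar far top [0.5411838  0.01754748 0.094     ] [ 0.53979254 -0.00127943  0.094     ]
btn [ 0.53121815 -0.11551595  0.048     ]
dark [np.float64(323.61340206185565), np.float64(165.07903780068727)] span [(np.int64(285), np.int64(373)), (np.int64(120), np.int64(199))]
flange [ 0.53997274 -0.00504963  0.066     ]
edges [ 0.5002022  -0.05560937  0.03      ] [0.51444015 0.11114146 0.03      ]
```

```bash
python3 -m crank '[[0,0,0,0.08,0],[0.007,0.0015,0,0,0],[0.007,0.0015,0,0,0],[0.007,0.0015,0,0,0],[0.007,0.0015,0,0,0],[0.007,0.0015,0,0,0],[0.005,0,0,0,0],[0,0,0,0,0],[0,0,0,0,0],[0,0,0,0,0]]'; python3 -c "
from h import *
s=manip.read_state();print(s['q'].round(3),s['tcp_rot'].round(4))"
```

```text
time_s: 15.65
eef_pos: [0.5393, -0.0049, 0.1799]
tcp_rot: [3.141, -0.033, 1.496]
force: [-0.2, -0.5, 0.3]
width: 0.993
grip_force: 0.0
[-0.027  0.155 -0.118  1.295  0.033  1.618] [ 3.1411 -0.0329  1.4963]
```

```bash
python3 -m crank '[[-0.0037,0.0006,0.01,0,0],[0,0,0.02,0,0],[0,0,0.02,0,0],[0,0,0.02,0,0],[0,0,0.02,0,0],[0,0,0.012,0,0],[0,0,0.006,0,0],[0,0,0.001,0,0],[0,0,0,0,0],[0,0,0,0,0]]'; python3 -m crank '[[0,0,0,0,100],[0,0,0,0,180],[0,0,0,0,220],[0,0,0,0,255],[0,0,0,0,255],[0,0,0,0,255],[0,0,0,0,255],[0,0,0,0,255],[0,0,0,0,255],[0,0,0,0,255]]'
python3 -c "
from h import *
for i in range(3):
  t=manip.capture('top')
  print(blobs(t,(0,0,170),(180,90,255),(260,165,312,190),4),blobs(t,(35,100,40),(85,255,255),(260,165,312,190),4))"
```

```text
time_s: 16.48
eef_pos: [0.5406, -0.0053, 0.0717]
tcp_rot: [3.14, -0.033, 1.496]
force: [-0.5, 0.3, 0.0]
width: 0.998
grip_force: 0.0
time_s: 17.32
eef_pos: [0.5399, -0.0051, 0.071]
tcp_rot: [3.141, -0.033, 1.496]
force: [-2.2, 0.1, 3.8]
width: 0.149
grip_force: 61.1
[([272.6, 166.4], [271, 166, 4, 2, 5]), ([288.8, 167.6], [288, 167, 3, 2, 5]), ([294.5, 176.2], [292, 174, 6, 5, 26]), ([262.5, 186.0], [260, 186, 6, 1, 6])] [([282.0, 175.7], [273, 173, 19, 6, 82])]
[([272.2, 166.2], [271, 166, 3, 2, 4]), ([294.5, 176.2], [292, 174, 6, 5, 26]), ([262.5, 186.0], [260, 186, 6, 1, 6])] [([282.0, 175.7], [273, 173, 19, 6, 82])]
[([272.6, 166.4], [271, 166, 4, 2, 5]), ([289.2, 167.8], [288, 167, 4, 2, 5]), ([294.5, 176.2], [292, 174, 6, 5, 26]), ([262.5, 186.0], [260, 186, 6, 1, 6])] [([282.0, 175.7], [273, 173, 19, 6, 82])]
```

```bash
python3 -m crank '[[0,0,0.002,0,255],[0,0,0.002,0,255],[0,0,0.002,0,255],[0,0,0.002,0,255],[0,0,0,0,255],[0,0,0,0,255]]'; python3 -m crank '[[0,0,0.001,0,255],[0,0,0.001,0,255],[0,0,0,0,255],[0,0,0,0,255]]';python3 -m crank '[[0,0,0.001,0,255],[0,0,0.001,0,255],[0,0,0,0,255],[0,0,0,0,255]]'
```

```text
time_s: 17.97
eef_pos: [0.541, -0.0058, 0.0651]
tcp_rot: [3.138, -0.032, 1.495]
force: [-5.2, -5.5, 16.4]
width: 0.149
grip_force: 63.0
time_s: 18.3
eef_pos: [0.542, -0.0059, 0.0647]
tcp_rot: [3.135, -0.032, 1.495]
force: [-6.8, -5.6, 25.3]
width: 0.155
grip_force: 64.4
time_s: 18.63
eef_pos: [0.5429, -0.006, 0.0643]
tcp_rot: [3.132, -0.031, 1.495]
force: [-8.8, -7.1, 33.6]
width: 0.152
grip_force: 65.8
```

```bash
python3 -m crank '[[0,0,-0.0015,0,255],[0,0,0,0,255],[0,0,0,0,255],[0,0,0,0,255],[0,0,0,0,255],[0,0,0,0,255],[0,0,0,0,255],[0,0,0,0,255]]'
cat > bub.py <<'E'
from h import *
out=[]
for i in range(3):
    t=manip.capture('top'); out.append(t.astype(float))
t=np.mean(out,0).astype(np.uint8)
print([b for b in blobs(t,(0,0,170),(180,90,255),(268,170,304,182),4)],blobs(t,(35,100,40),(85,255,255),(260,165,312,190),4))
cv2.imwrite('pics/tt.png',t[:,:,::-1])
# profile along the vial axis: max whiteness (min channel) per column
b=t[172:181,266:306].astype(int).min(2).max(0); print(b.tolist())
E
python3 bub.py
```

```text
time_s: 19.3
eef_pos: [0.5422, -0.0059, 0.0646]
tcp_rot: [3.134, -0.031, 1.495]
force: [-6.3, -7.2, 27.4]
width: 0.155
grip_force: 64.8
[([279.0, 175.4], [276, 173, 7, 5, 25])] [([274.1, 175.2], [273, 173, 3, 5, 12]), ([290.1, 176.3], [282, 174, 17, 6, 74])]
[53, 47, 45, 42, 36, 33, 23, 12, 22, 57, 150, 228, 238, 238, 237, 226, 141, 50, 57, 58, 72, 76, 78, 80, 93, 96, 98, 101, 102, 101, 99, 104, 103, 106, 111, 112, 111, 111, 116, 119]
```

```bash
python3 -m crank '[[0,0,0,0.08,255],[0,0,0,0.08,255],[0,0,0,0.08,255],[0,0,0,0.08,255],[0,0,0,0.08,255],[0,0,0,0.08,255],[0,0,0,0,255],[0,0,0,0,255],[0,0,0,0,255],[0,0,0,0,255],[0,0,0,0,255],[0,0,0,0,255]]'; python3 -m crank '[[0,0,0,0,255],[0,0,0,0,255],[0,0,0,0,255],[0,0,0,0,255]]'; python3 bub.py
python3 - <<'E'
from h import *
for n in('top0','t5','tt'):
    t=cv2.imread(f'pics/{n}.png')[:,:,::-1].astype(int)
    r=[t[175+round((c-280)/15*.8),c] for c in range(268,304)]   # vial axis row drifts slightly
    print(n,[int(x[1]) for x in r])
m=manip.camera_model('top'); p=onz(m,294.5,176.2,.085);q=onz(m,279,175.4,.085);print(np.linalg.norm(p-q),onz(m,286,176,.085))
E
```

```text
time_s: 20.45
eef_pos: [0.543, -0.006, 0.0651]
tcp_rot: [-3.135, -0.032, 1.015]
force: [-6.6, -5.6, 28.4]
width: 0.15
grip_force: 65.0
time_s: 20.78
eef_pos: [0.5429, -0.006, 0.0651]
tcp_rot: [-3.135, -0.032, 1.015]
force: [-7.0, -6.2, 28.9]
width: 0.148
grip_force: 65.0
[([281.5, 175.7], [279, 174, 6, 5, 26])] [([275.5, 175.3], [273, 173, 6, 5, 24]), ([290.9, 176.4], [283, 174, 16, 5, 62])]
[53, 49, 44, 40, 37, 29, 25, 14, 23, 18, 23, 25, 86, 214, 235, 238, 238, 234, 184, 96, 74, 76, 77, 80, 93, 98, 98, 96, 100, 100, 102, 100, 104, 106, 110, 111, 111, 111, 113, 118]
top0 [222, 221, 223, 220, 185, 160, 155, 155, 155, 155, 151, 123, 98, 136, 150, 152, 150, 148, 148, 148, 149, 146, 117, 134, 222, 240, 242, 242, 240, 222, 169, 183, 215, 222, 222, 221]
t5 [225, 224, 226, 223, 187, 161, 159, 159, 157, 157, 155, 124, 101, 138, 154, 155, 154, 151, 151, 150, 150, 149, 116, 136, 224, 241, 243, 242, 241, 225, 172, 186, 217, 223, 224, 224]
tt [225, 225, 225, 224, 206, 174, 161, 159, 157, 157, 169, 229, 240, 242, 241, 240, 218, 171, 155, 152, 151, 151, 149, 109, 136, 149, 150, 149, 148, 148, 148, 165, 214, 223, 224, 223]
0.049304815591099956 [0.54828792 0.14218974 0.085     ]
```

```bash
python3 -m crank '[[0,0,0,0.08,255],[0,0,0,0.08,255],[0,0,0,0.08,255],[0,0,0,0.08,255],[0,0,0,0.08,255],[0,0,0,0.08,255],[0,0,0,0.08,255],[0,0,0,0,255],[0,0,0,0,255],[0,0,0,0,255],[0,0,0,0,255],[0,0,0,0,255]]'; python3 -m crank '[[0,0,0,0,255],[0,0,0,0,255],[0,0,0,0,255],[0,0,0,0,255],[0,0,0,0,255],[0,0,0,0,255],[0,0,0,0,255],[0,0,0,0,255]]'
cat >> bub.py <<'E'
tt=t.astype(int); print([int(tt[175+round((c-280)/15*.8),c][1]) for c in range(268,304)])
E
python3 bub.py
```

```text
time_s: 21.93
eef_pos: [0.5434, -0.0063, 0.0656]
tcp_rot: [-3.121, -0.024, 0.455]
force: [-7.1, -4.5, 31.2]
width: 0.157
grip_force: 65.4
time_s: 22.6
eef_pos: [0.5434, -0.0063, 0.0657]
tcp_rot: [-3.121, -0.024, 0.455]
force: [-8.2, -5.2, 30.2]
width: 0.154
grip_force: 65.4
[([284.5, 175.8], [282, 174, 6, 5, 26])] [([277.2, 175.5], [273, 173, 10, 6, 37]), ([292.6, 176.4], [287, 174, 12, 5, 47])]
[52, 48, 43, 43, 33, 29, 25, 10, 18, 15, 16, 17, 19, 23, 41, 96, 214, 237, 239, 239, 233, 168, 79, 80, 92, 97, 97, 95, 98, 100, 100, 100, 104, 105, 105, 109, 111, 110, 111, 116]
[225, 225, 224, 223, 193, 167, 160, 158, 158, 156, 156, 150, 110, 155, 229, 240, 241, 241, 238, 212, 165, 152, 149, 108, 135, 149, 149, 149, 149, 149, 148, 166, 214, 223, 224, 223]
```

```bash
python3 -m crank '[[0,0,0,0.06,255],[0,0,0,0.06,255],[0,0,0,0.06,255],[0,0,0,0.06,255],[0,0,0,0,255],[0,0,0,0,255],[0,0,0,0,255],[0,0,0,0,255],[0,0,0,0,255],[0,0,0,0,255],[0,0,0,0,255],[0,0,0,0,255]]'; python3 -m crank '[[0,0,0,0,255],[0,0,0,0,255],[0,0,0,0,255],[0,0,0,0,255],[0,0,0,0,255],[0,0,0,0,255],[0,0,0,0,255],[0,0,0,0,255]]'
python3 bub.py
python3 - <<'E'
from h import *
t=cv2.imread('pics/tt.png'); s=manip.capture('side')[:,:,::-1]
w=np.zeros((600,800,3),np.uint8)
w[:300]=cv2.resize(t[168:183,266:306],(800,300),interpolation=cv2.INTER_NEAREST)
w[300:,:400]=cv2.resize(s[165:225,325:365],(200,300),interpolation=cv2.INTER_NEAREST).repeat(2,1)
w[300:,400:]=cv2.resize(s[220:340,260:380],(400,300));cv2.imwrite('pics/c7.png',w);print(manip.read_state()['q'].round(3))
E
```

```text
time_s: 23.75
eef_pos: [0.5436, -0.0064, 0.0659]
tcp_rot: [-3.116, -0.019, 0.215]
force: [-7.9, -5.2, 31.9]
width: 0.151
grip_force: 65.7
time_s: 24.42
eef_pos: [0.5436, -0.0064, 0.0659]
tcp_rot: [-3.116, -0.019, 0.215]
force: [-8.0, -5.4, 32.1]
width: 0.151
grip_force: 65.7
[([285.5, 176.0], [283, 174, 6, 5, 26])] [([277.5, 175.5], [273, 173, 11, 6, 42]), ([293.4, 176.4], [288, 174, 11, 5, 41])]
[51, 48, 44, 41, 38, 28, 21, 11, 19, 17, 19, 18, 16, 24, 35, 26, 84, 211, 236, 239, 239, 236, 200, 109, 79, 91, 97, 97, 100, 99, 99, 100, 103, 106, 106, 107, 110, 110, 112, 118]
[225, 225, 225, 223, 197, 168, 160, 159, 158, 157, 156, 151, 109, 137, 162, 220, 238, 241, 240, 238, 217, 171, 153, 111, 134, 149, 149, 149, 151, 149, 148, 166, 214, 223, 224, 224]
[-0.028  0.202 -0.317  1.04   0.029  2.899]
```

View pics/c7.png

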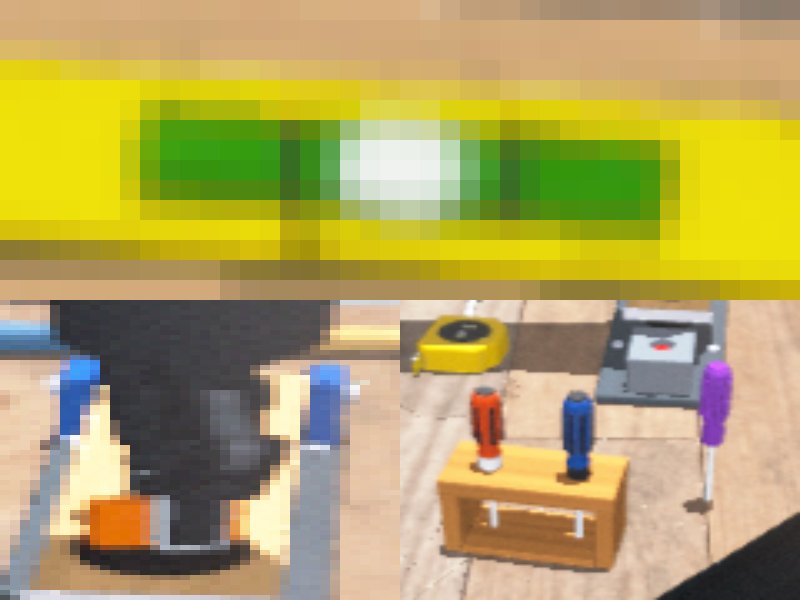

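The enlarged top view shows the bubble (spanning about 282.4–288.5) between the black lines (280.2 and 291.3), about 1 mm short of centre. The blue driver stands upright in its hole beside the orange one. I add a small final turn.

```bash
python3 -m crank '[[0,0,0,0.03,255],[0,0,0,0.03,255],[0,0,0,0,255],[0,0,0,0,255],[0,0,0,0,255],[0,0,0,0,255],[0,0,0,0,255],[0,0,0,0,255],[0,0,0,0,255],[0,0,0,0,255],[0,0,0,0,255],[0,0,0,0,255]]'; python3 -m crank '[[0,0,0,0,255],[0,0,0,0,255],[0,0,0,0,255],[0,0,0,0,255],[0,0,0,0,255],[0,0,0,0,255]]'
python3 bub.py
```

```text
time_s: 25.62
eef_pos: [0.5437, -0.0064, 0.066]
tcp_rot: [-3.115, -0.017, 0.155]
force: [-7.2, -5.1, 32.5]
width: 0.147
grip_force: 65.8
time_s: 26.12
eef_pos: [0.5436, -0.0064, 0.066]
tcp_rot: [-3.115, -0.017, 0.155]
force: [-7.8, -5.0, 32.7]
width: 0.153
grip_force: 65.8
[([286.0, 175.9], [283, 174, 7, 5, 29])] [([277.5, 175.4], [273, 173, 11, 5, 42]), ([293.7, 176.6], [289, 175, 10, 4, 38])]
[51, 47, 43, 43, 36, 28, 28, 13, 20, 19, 16, 18, 21, 21, 36, 26, 59, 155, 228, 238, 239, 237, 222, 137, 79, 93, 98, 97, 99, 101, 101, 101, 103, 105, 107, 110, 111, 111, 111, 117]
[225, 225, 225, 223, 197, 169, 159, 159, 157, 157, 157, 151, 109, 137, 159, 202, 235, 240, 240, 240, 233, 188, 152, 110, 135, 149, 149, 149, 150, 149, 149, 165, 214, 222, 224, 223]
```

The bubble centre (285.75) now matches the midpoint of the lines (285.73). The shelf is held on its stop with about 32 N.

```bash
python3 -c "
from plant import manip
print(manip.hand_in())"
```

```text
the job is handed in; nothing more can be done
None
```

I pressed the zero button fully in with the blue screwdriver, stood it back in its hole, and handed in still gripping the knob, the shelf held on its stop (about 32 N) and the bubble centred to within what the camera resolves.

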